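Load the figure press: boards off the pile, weights off the rack

TASK

Put the freshly carved figure under the press: take every pressing board off the pile, from the top down, and lower it over the four posts of the press base so that the boards lie flat on one another and fully home. Then lift each pressing weight off its fork on the rack and stand it upright on the top board. Leave the other tools and materials on the bench where they are.

Things in the scene. Friction and masses are not known exactly. Their poses are not given: they have to be found in the camera images.
- press: Loose dark wooden press base (2.5 kg) on the table, 210 (x) x 100 (y) x 16 (z) mm, a thin carved figure lying on it (look only); four upright 8 mm steel posts with tapered tips at x = +-70, y = +-20 mm from its middle, tips 84 mm above its underside. Origin: centre of underside, z up. It may get knocked aside.
- board1: Drilled plywood pressing board, 170 (x) x 64 (y) x 15 (z) mm, 0.13 kg, four 13 mm through holes at x = +-70, y = +-20 mm from its middle (a half turn makes no difference). Origin: centre of underside, z up. The lowest of the pile, lying on the table.
- board2: Drilled plywood pressing board, 170 (x) x 64 (y) x 15 (z) mm, 0.13 kg, four 13 mm through holes at x = +-70, y = +-20 mm from its middle (a half turn makes no difference). Origin: centre of underside, z up. Starts on board1, roughly square on it.
- board3: Drilled plywood pressing board, 170 (x) x 64 (y) x 15 (z) mm, 0.13 kg, four 13 mm through holes at x = +-70, y = +-20 mm from its middle (a half turn makes no difference). Origin: centre of underside, z up. Starts on board2, roughly square on it.
- board4: Drilled plywood pressing board, 170 (x) x 64 (y) x 15 (z) mm, 0.13 kg, four 13 mm through holes at x = +-70, y = +-20 mm from its middle (a half turn makes no difference). Origin: centre of underside, z up. Starts on board3 as the top of the pile; absent in some starts (the pile is then three boards high).
- rack: Fixed wooden rack, three forks 75 mm apart along its y. Each: two level 7 mm steel tines, 17 mm gap, along its x, open to its -x (robot side). A weight's neck hangs between them at x = 0, its collar on them 115 mm above the table; tine ends at x = -30 mm turn up to 121 mm. Lift a weight 8 to 25 mm, draw it 60 mm along -x. Crossbar x = 49 to 67, top at 118 mm. Origin: on the table below the middle neck.
- weight1: Iron pressing weight, 0.4 kg, turned round: body 36 mm across from the underside to 45 mm up, neck 12 mm across to 82 mm, collar 32 mm across to 88 mm, wooden knob 24 mm across to 118 mm (top). Origin: centre of underside, z up. Hangs by its collar in the y = +75 mm fork of the rack; two or three of the three are there in a given start.
- weight2: Iron pressing weight, 0.4 kg, turned round: body 36 mm across from the underside to 45 mm up, neck 12 mm across to 82 mm, collar 32 mm across to 88 mm, wooden knob 24 mm across to 118 mm (top). Origin: centre of underside, z up. Hangs by its collar in the middle fork of the rack; two or three of the three are there in a given start.
- weight3: Iron pressing weight, 0.4 kg, turned round: body 36 mm across from the underside to 45 mm up, neck 12 mm across to 82 mm, collar 32 mm across to 88 mm, wooden knob 24 mm across to 118 mm (top). Origin: centre of underside, z up. Hangs by its collar in the y = -75 mm fork of the rack; two or three of the three are there in a given start.
- awl1: Bystander: wooden-handled needle awl, 127 mm long, 24 mm thick, lying; origin on the table under its middle.
- awl2: Bystander: second wooden-handled needle awl, 127 mm long, lying; origin on the table under its middle.
- jar: Bystander: glass glue jar with a steel cap, 64 mm wide, 85 mm high; origin at the centre of its underside.
- wax: Bystander: pale block of wax, 50 x 80 x 30 mm; origin at the centre of its underside.
- scissors: Bystander: steel scissors lying flat, about 190 mm long, 10 mm thick; origin on the table near the pivot.
Not all that is in view belongs to the job. Leave any green look-alike of the board4 alone. Leave any pink look-alike of the weight2 alone.

How it is judged (in metres and radians):
On the way, in this order (a step that is already met when the one before it is completed fails the run):
1. every pressing board present is over the four posts, flat and fully home (horizontal distance between each of board1, board2, board3, board4 and press below 0.008 m and angle between the x axis of each of board1, board2, board3, board4 and the x axis of press, either way round below 0.12 rad and angle between each of board1, board2, board3, board4's own z axis and vertical below 0.05 rad and z of board1 in the frame of press between 0.012 and 0.064 m and z of board2 in the frame of press between 0.012 and 0.064 m and z of board3 in the frame of press between 0.012 and 0.064 m and z of board4 in the frame of press between 0.012 and 0.064 m), for 0.2 s.
2. every weight present stands on the top board (x of weight1 in the frame of press between -0.075 and 0.075 m and y of weight1 in the frame of press between -0.03 and 0.03 m and z of weight1 in the frame of press between 0.056 and 0.081 m and angle between each of weight1, weight2, weight3's own z axis and vertical below 0.08 rad and x of weight2 in the frame of press between -0.075 and 0.075 m and y of weight2 in the frame of press between -0.03 and 0.03 m and z of weight2 in the frame of press between 0.056 and 0.081 m and x of weight3 in the frame of press between -0.075 and 0.075 m and y of weight3 in the frame of press between -0.03 and 0.03 m and z of weight3 in the frame of press between 0.056 and 0.081 m), for 0.2 s.
At the end, for the whole second after the job is handed in: Every board present lies over the four posts (centred within 8 mm, flat within 0.05 rad, none caught higher than the fourth place); every weight present stands upright (0.08 rad) at rest on the top board, within 75 mm along and 30 mm across of the press's middle (all of step 1 and all of step 2 and linear speed of each of board1, board2, board3, board4, weight1, weight2, weight3 below 0.02 m/s); the robot touches nothing.
It fails at once if one of the other tools or materials is shifted by more than 50 mm (distance of any of awl1, awl2, jar, wax, scissors from where it was at the start of the episode above 0.05 m).
Of board4, weight1, weight2, weight3 only 3 to 4 are there at a start; the rules pass over those that are not, and their reading is None.
At some moment in a run one of press may be knocked a few centimetres aside while the robot is not near it.
It also fails if it takes over 208 s, if anything falls off the work surface, if the arm or the gripper's body presses on something with over 40 N, if the wrist force passes 120 N, or if a joint passes its speed limit or range.

ROBOT

A 7-joint arm with a two-finger parallel gripper is mounted at the origin on the work surface. World frame = base frame: x ahead of the robot, y to its left, z up, the work surface at z = 0. Lengths are in mm, angles in rad, forces in N, time in s.
With the tool pointing down it reaches from about 400 to 900 mm from the base axis. Payload 5.5 kg.
Tool frame: the origin (TCP) lies midway between the tips of the shut fingers; the grasp point (between the pads) lies 19 mm behind it (arm.hold_point_z is the distance from the TCP to the grasp point, in mm); z points along the fingers, y is the direction in which the jaws open and shut (so a half turn about z gives the same grasp; the last joint's range is limited). The gripper opens to 92 mm and grips with 3 to 60 N. Pads are 19 mm wide; open, the fingers measure 130 mm over their backs; the gripper's body (75 mm by 190 mm) begins 47 mm behind the grasp point.
Start: joints at [-0.927, 0.501, -0.427, 1.55, 0.221, 1.138, -0.21], TCP at [241.544, 603.454, 226.729] pointing down, gripper open.
Joint ranges: [-2.88, 2.88], [-0.31, 2.03], [-1.54, 1.56], [0.2, 2.42], [-1.41, 4.55], [0.19, 2.02], [-2.57, 2.57]. Speed limits (rad/s): [2.57, 2.57, 3.14, 3.14, 3.14, 3.14, 3.14].

INTERFACE

Orientations are given as a unit quaternion [x, y, z, w].
In Python, from plant import arm, kinematics, imaging, workorder, readout gives the robot as it stands. The module is installed in compiled form; this text tells all that it offers. Calls block until the motion is done:
- arm.movep(position, orientation): joint-space move of the TCP to a pose.
- arm.servo_line(position, rot=None, speed=150): straight line of the TCP; rot=None keeps the orientation; speed is the mean speed in mm/s.
- arm.set_joints(angles): joint-space move.
- arm.grip(opening, strength=None): opening from 0.0 (shut) to 1.0 (fully open); strength is the grip in N (None keeps the last); returns when the fingers have stopped.
- arm.dwell(seconds).
- kinematics.ik(position, orientation): joint angles nearest the present ones, or None.
- imaging.snapshot(name): name is "side" or "top" or "wrist"; returns the picture (420x560x3 uint8, red, green, blue); there is no depth.
- imaging.get_calibration(name): a dict with "fx", "fy", "cx", "cy" (pixels), "k1" (the pictures are not rectified: a ray, as slopes to the right and down, at radius r is drawn at 1 + k1 r^2 times it, then the intrinsics apply), "rvec" (rotation vector, rad) and "tvec" (3), from world to camera coordinates, as OpenCV has them; the wrist camera has in their place "tool_from_camera" (4x4, takes a point from camera to tool coordinates, whose origin is the TCP and whose axes are the flange's). Camera axes: x right, y down, z forward; pixel columns grow to the right and rows downward; lengths in mm; the calibration is good to about 2 mm. A picture is of the moment at which its call begins: read the wrist's pose just before it. get_calibration takes no time and is no camera call.
A pose or a line that the arm cannot do raises arm.MotionError and nothing moves.
- workorder.finish_job(): hands the job in, once; it reports no verdict.
Readings, each from a call of its own:
- readout.get_time(): time.
- readout.get_qpos(): joint angles.
- readout.get_joint_vel(): joint speeds.
- readout.get_joint_torque(): joint torques, N m.
- readout.get_eef_pos(): TCP position.
- readout.get_ee_rot(): TCP orientation.
- readout.get_wrist_force(): force on the tool from outside, world axes, zero at the start.
- readout.get_torque(): the same for the moment, N m.
- readout.get_finger_gap(): opening from 0.0 (shut) to 1.0 (fully open).
Only numpy, scipy, OpenCV 4.12 (cv2) and the standard library are available. Lean on these libraries where they do the work, as an engineer would, in place of code of your own. Each camera call takes 0.05 s, during which the arm holds its last target. There are 200 camera calls.

## Working session

There is one attempt and no reset: what is moved stays moved. The work goes in short steps, each a Python script; the robot and the scene stay as the last script left them, time stands still between calls to the robot, and variables do not carry over. Pictures are saved under pics/ and viewed, about 12 in all and at most 16, crops included, and the job is handed in when it is done.

```bash
ls; mkdir -p pics; python3 - <<'E'
from plant import arm, kinematics, imaging, workorder, readout
import cv2,numpy as np
for n in ("top","side","wrist"):
    im=imaging.snapshot(n); cv2.imwrite(f"pics/{n}0.png",im[:,:,::-1])
    print(n,imaging.get_calibration(n))
print(readout.get_time(),readout.get_eef_pos(),readout.get_ee_rot(),arm.hold_point_z)
E
```

```text
pics
top {'fx': 488.9031761269569, 'fy': 488.9031761269569, 'cx': 273.9145231254345, 'cy': 210.89035727541793, 'k1': -0.011456493886262967, 'rvec': array([ 2.13361711, -2.07928643,  0.23041883]), 'tvec': array([  40.99931398,  546.58614473, 1370.84372059])}
side {'fx': 387.10440584225495, 'fy': 387.10440584225495, 'cx': 277.43324479488814, 'cy': 207.69652035794402, 'k1': 0.038523117899496494, 'rvec': array([ 2.19520253, -0.16746073,  0.07570847]), 'tvec': array([-542.41857237,  131.27817562,  985.58076137])}
wrist {'fx': 290.79071868966395, 'fy': 290.79071868966395, 'cx': 282.77797407809703, 'cy': 213.0044981048861, 'k1': -0.028396710967694434, 'tool_from_camera': array([[ 1.28141138e-04, -9.61737545e-01, -2.73972405e-01,
         7.21188077e+01],
       [ 9.99999568e-01,  3.75359063e-04, -8.49924362e-04,
         3.73510836e-01],
       [ 9.20242194e-04, -2.73972178e-01,  9.61737178e-01,
        -1.56524707e+02],
       [ 0.00000000e+00,  0.00000000e+00,  0.00000000e+00,
         1.00000000e+00]])}
0.15 [241.41076656 602.91738972 225.88671336] [ 1.89226482e-01  9.81933156e-01 -7.65145234e-04 -1.71940667e-04] 18.8
```

View pics/top0.png

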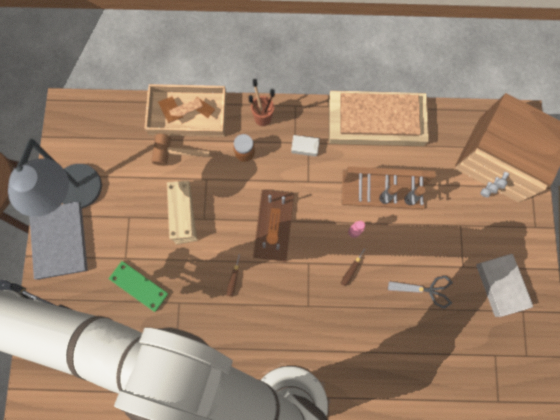

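View pics/side0.png

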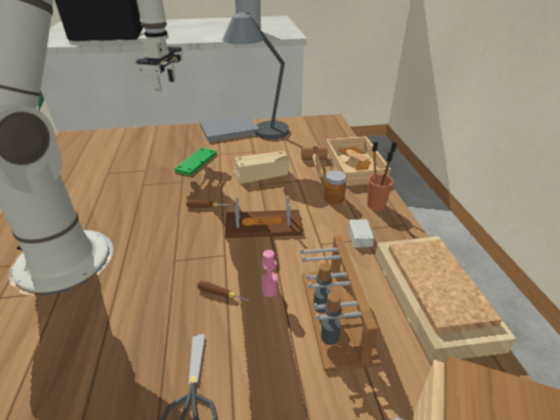

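The top view shows the pile at (180,212), with the green look-alike at (138,286). The press is at (275,225). The rack is at (390,188): its left fork is empty, and weights hang in the middle and right forks at about (388,197) and (411,197). The pink look-alike is at (357,228). I choose the pale pile and the two dark weights, and will check both from close up.

```bash
cat > h.py <<'E'
from plant import arm, kinematics, imaging, workorder, readout
import cv2,numpy as np
from scipy.spatial.transform import Rotation as R
from scipy.optimize import least_squares
def quat(a): # tool down, jaws along world direction a (rad from +y)
    return (R.from_euler('z',a)*R.from_quat([0,1,0,0])).as_quat()
def cam(name,pose=None):
    c=imaging.get_calibration(name)
    if name=="wrist":
        p,q=pose; T=np.eye(4); T[:3,:3]=R.from_quat(q).as_matrix(); T[:3,3]=p
        W=np.linalg.inv(T@c["tool_from_camera"]); c["Rm"],c["t"]=W[:3,:3],W[:3,3]
    else: c["Rm"],c["t"]=R.from_rotvec(c["rvec"]).as_matrix(),c["tvec"]
    c["Rm"]=R.from_matrix(c["Rm"]).as_matrix(); return c
def proj(c,P):
    q=np.atleast_2d(P)@c["Rm"].T+c["t"]; s=q[:,:2]/q[:,2:]
    s=s*(1+c["k1"]*(s**2).sum(1,keepdims=True))
    return s*[c["fx"],c["fy"]]+[c["cx"],c["cy"]]
def back(c,uv,z):
    K=np.array([[c["fx"],0,c["cx"]],[0,c["fy"],c["cy"]],[0,0,1.]])
    s=cv2.undistortPoints(np.array(uv,float).reshape(-1,1,2),K,np.array([c["k1"],0,0,0.]) ).reshape(-1,2)
    d=np.c_[s,np.ones(len(s))]@c["Rm"]; o=-c["Rm"].T@c["t"]
    return (o+d*((z-o[2])/d[:,2])[:,None])[:,:2]
def snap(name,fn=None):
    pose=(readout.get_eef_pos(),readout.get_ee_rot()) if name=="wrist" else None
    im=imaging.snapshot(name)
    if fn:
        cv2.imwrite(f"pics/{fn}.png",im[:,:,::-1])
        if pose: np.savez(f"pics/{fn}.npz",p=pose[0],q=pose[1])
    return im,cam(name,pose)
def loadcam(fn):
    d=np.load(f"pics/{fn}.npz"); return cam("wrist",(d["p"],d["q"]))
E
python3 - <<'E'
from h import *
c=cam("top")
for n,uv,z in (("pile",[[180,212],[179,182],[183,241]],60),("press",[[275,225],[276,191],[271,259]],16),("rack",[[345,190],[432,190]],0),("weights",[[388,197],[411,197]],118),("pink",[[357,228]],110),("awl1",[[234,280]],12),("awl2",[[353,270]],12)): print(n,back(c,uv,z).round(0).tolist())
im=cv2.imread("pics/top0.png")[150:310,100:460]
cv2.imwrite("pics/crop0.png",cv2.resize(im,None,fx=2.2,fy=2.2,interpolation=cv2.INTER_CUBIC))
E
```

```text
pile [[535.0, 329.0], [626.0, 338.0], [449.0, 315.0]]
press [[512.0, 51.0], [617.0, 50.0], [409.0, 60.0]]
rack [[630.0, -162.0], [637.0, -431.0]]
weights [[581.0, -266.0], [583.0, -331.0]]
pink [[491.0, -179.0]]
awl1 [[345.0, 167.0]]
awl2 [[383.0, -183.0]]
```

View pics/crop0.png

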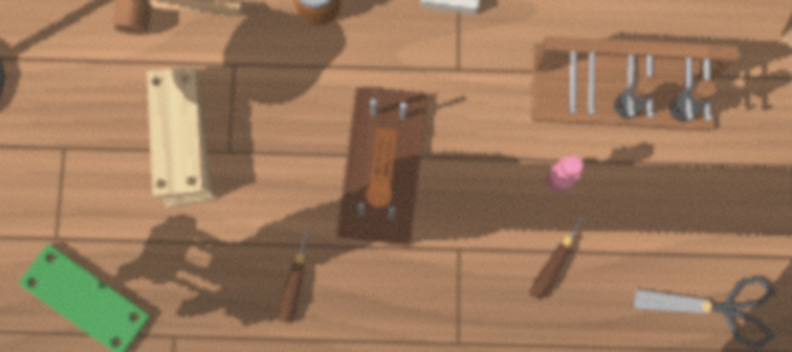

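```bash
python3 - <<'E'
from h import *
arm.movep([500,325,270],quat(0.1)); snap("wrist","pile1")
arm.movep([480,52,270],quat(-0.1)); snap("wrist","press1")
print(readout.get_time(),readout.get_qpos())
a=cv2.imread("pics/pile1.png");b=cv2.imread("pics/press1.png")
cv2.imwrite("pics/both1.png",np.hstack([a[:,80:480],b[:,80:480]]))
E
```

```text
2.7333 [ 0.13149445  0.13945506 -0.32692592  1.90835559  0.04916041  1.10075164
  1.25961235]
```

View pics/both1.png

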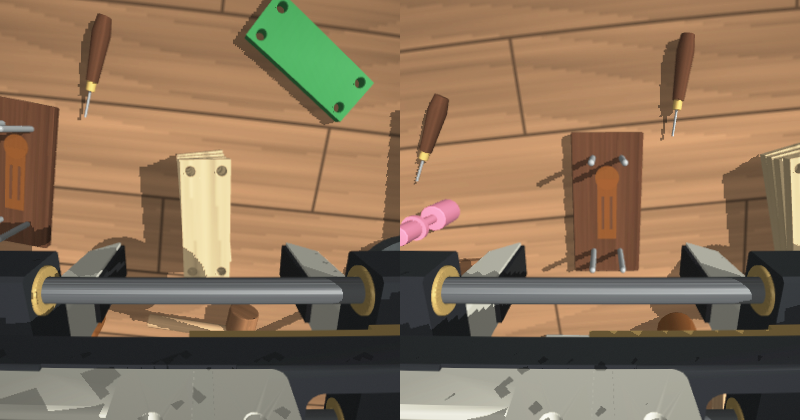

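```bash
cat > fit.py <<'E'
from h import *
from scipy.optimize import differential_evolution as DE
HX,HY=np.array([70,70,-70,-70.]),np.array([20,-20,20,-20.])
def sample(I,uv): return cv2.remap(I,uv[:,0].astype(np.float32).reshape(1,-1),uv[:,1].astype(np.float32).reshape(1,-1),cv2.INTER_LINEAR,borderMode=cv2.BORDER_REPLICATE)[0]
def corners(p): c,s=np.cos(p[2]),np.sin(p[2]); return np.c_[p[0]+c*HX-s*HY,p[1]+s*HX+c*HY]
def sat(im):
    f=cv2.GaussianBlur(im,(0,0),0.8).astype(np.float32); return (f.max(2)-f.min(2))
def fit_press(views,g,zlo,w=(15,15,0.08)):
    zs=np.linspace(zlo,82,8); zb=np.array([90,94.])
    V=[(sat(im),c) for im,c in views]
    def cost(p):
        xy=corners(p); t=0
        for S,c in V:
            on=np.array([[*k,z] for k in xy for z in zs]); off=np.array([[*k,z] for k in xy for z in zb])
            # posts must be grey along, background beyond tip; and beside
            t+=np.minimum(sample(S,proj(c,on)),60).mean()-0.3*np.minimum(sample(S,proj(c,off)),60).mean()
        return t/len(V)
    r=DE(cost,[(g[i]-w[i],g[i]+w[i]) for i in range(3)],seed=1,popsize=20,maxiter=80,polish=False); return r.x,r.fun
def fit_board(views,g,zt,w=(15,15,0.1)):
    th=np.linspace(0,2*np.pi,12,endpoint=False); ci=np.c_[np.cos(th),np.sin(th)]
    V=[(cv2.GaussianBlur(im,(0,0),0.7)[:,:,0].astype(np.float32),c) for im,c in views]
    def cost(p):
        xy=corners(p); t=0
        for S,c in V:
            f=lambda r:sample(S,proj(c,np.array([[*(k+r*d),zt] for k in xy for d in ci]))).reshape(4,-1)
            t+=(f(3).mean()+f(5.).mean())/2-f(9).mean()
        return t/len(V)
    r=DE(cost,[(g[i]-w[i],g[i]+w[i]) for i in range(3)],seed=1,popsize=20,maxiter=80,polish=False); return r.x,r.fun
def draw(im,c,p,zs,fn):
    o=im[:,:,::-1].copy()
    for z in zs:
        for u in proj(c,np.c_[corners(p),np.full(4,z)]): cv2.circle(o,tuple(int(round(v)) for v in u),2,(255,0,255),-1)
    cv2.imwrite(fn,o); return o
E
python3 - <<'E'
from fit import *
arm.movep([540,45,250],quat(-0.1)); v=[snap("wrist","press2")]
arm.movep([520,75,250],quat(-0.1)); v.append(snap("wrist","press3"))
p,f=fit_press(v,[512,51,-.08],25); print("press",p,f)
for i in v: print(fit_press([i],[512,51,-.08],25))
a=draw(*v[0],p,(16,84),"pics/d1.png")
arm.movep([555,325,250],quat(0.1)); v=[snap("wrist","pile2")]
arm.movep([540,305,250],quat(0.1)); v.append(snap("wrist","pile3"))
q,f=fit_board(v,[535,328,.1],60); print("board",q,f)
for i in v: print(fit_board([i],[535,328,.1],60))
b=draw(*v[0],q,(60,),"pics/d2.png")
cv2.imwrite("pics/both2.png",np.hstack([a[:,80:480],b[:,80:480]])); print(readout.get_time())
E
```

```text
press [ 5.15987059e+02  5.40200656e+01 -8.70842163e-02] -7.902484893798828
(array([ 5.16083853e+02,  5.40351075e+01, -8.78103421e-02]), np.float64(-6.715021133422852))
(array([ 5.15905647e+02,  5.39072433e+01, -8.64314201e-02]), np.float64(-9.159906387329102))
board [5.44956624e+02 3.35043393e+02 1.13846306e-01] -84.28936004638672
(array([5.44988288e+02, 3.35028697e+02, 1.14112280e-01]), np.float64(-84.34811401367188))
(array([5.44879544e+02, 3.34865890e+02, 1.14506037e-01]), np.float64(-84.20655822753906))
4.8
```

View pics/both2.png

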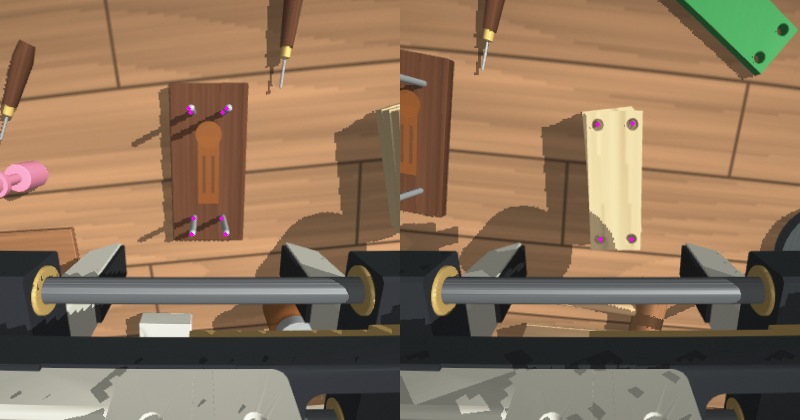

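```bash
cat > ops.py <<'E'
from fit import *
def tool2world(xy,a,p): # offsets along board axes
    c,s=np.cos(a),np.sin(a); return np.array([p[0]+c*xy[0]-s*xy[1],p[1]+s*xy[0]+c*xy[1]])
def pick(b,zb):
    "b=(x,y,yaw) board, zb underside height"
    q=quat(b[2]); arm.grip(1.0)
    arm.movep([b[0],b[1],zb+70],q); arm.servo_line([b[0],b[1],zb+3],speed=100)
    arm.grip(0.5,25); print("gap",readout.get_finger_gap())
    arm.servo_line([b[0],b[1],max(zb+80,140)],speed=150)
def inhand(fn=None):
    "board centre x,y and yaw relative to TCP, in frame whose x is -tool x (world x at a=0)"
    im,_=snap("wrist",fn); c=cam("wrist",(np.zeros(3),quat(0)))
    S=cv2.GaussianBlur(im,(0,0),0.7)[:,:,0].astype(np.float32)
    th=np.linspace(0,2*np.pi,12,endpoint=False); ci=np.c_[np.cos(th),np.sin(th)]
    def cost(p):
        xy=corners(p)[2:]
        f=lambda r:sample(S,proj(c,np.array([[*(k+r*d),12.] for k in xy for d in ci]))).reshape(2,-1)
        return (f(3).mean()+f(5.).mean())/2-f(9).mean()
    r=DE(cost,[(-8,8),(-8,8),(-.06,.06)],seed=1,popsize=20,maxiter=60,polish=False)
    return r.x,r.fun,im,c
E
python3 - <<'E'
from ops import *
b=[544.95,335.0,.114]
pick(b,45)
r,f,im,c=inhand("hand1"); print(r,f,readout.get_eef_pos(),readout.get_wrist_force(),readout.get_time())
o=im[:,:,::-1].copy()
for u in proj(c,np.c_[corners(r)[2:],[12,12]]): cv2.circle(o,tuple(u.round().astype(int).tolist()),2,(255,0,255),-1)
s,_=snap("side"); cv2.imwrite("pics/h1.png",np.hstack([o[:,80:480],s[60:480,150:450,::-1][:420] if 0 else s[:,100:400,::-1]]))
E
```

```text
gap 0.6961715698617568
[-0.31221534 -0.66046179 -0.02209304] -78.21104431152344 [544.09547852 334.21186177 138.5636282 ] [-0.02746243 -0.30269525 -0.63277295] 7.825
```

View pics/h1.png

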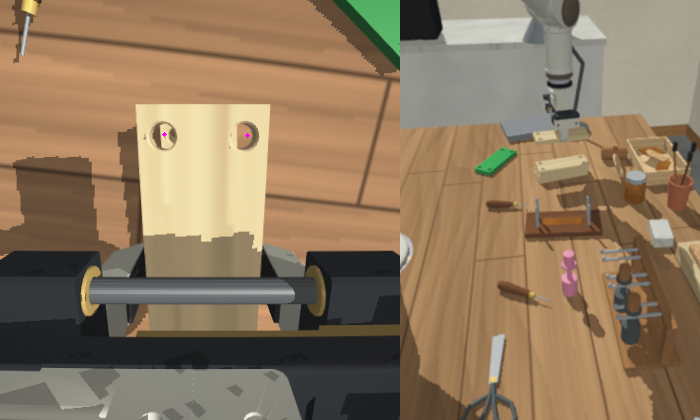

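```bash
cat >> ops.py <<'E'
def topcheck(g,zlo):
    im,c=snap("top"); return fit_press([(im,c)],g,zlo,(40,40,.2)),im
def goto(p,q,line=None):
    "move and take out the standing error"
    p=np.array(p,float); (arm.movep(p,q) if line is None else arm.servo_line(p,speed=line)); arm.dwell(.25)
    e=p-readout.get_eef_pos(); arm.servo_line(p+e,speed=20); arm.dwell(.15)
    return e,p-readout.get_eef_pos()
def insert(p,off,k,F=12):
    "p press pose, off=(x,y) of board in hand, k boards already on"
    a=p[2]; xy=tool2world((-off[0],-off[1]),a,p); q=quat(a)
    arm.movep([*xy,190],q); e,e2=goto([*xy,84+3+8],q,100); print("err",e.round(2),e2.round(2))
    f0=np.array(readout.get_wrist_force()); z=95; zt=16+15*k+3+1
    while z>zt:
        z=max(z-5,zt); arm.servo_line([*(xy+e[:2]),z+e[2]],speed=50)
        d=np.array(readout.get_wrist_force())-f0
        if abs(d).max()>3: print(z,d.round(1))
        if d[2]>F: print("STOP",z,d.round(1)); return False
    arm.dwell(.2); print("at",readout.get_eef_pos().round(1),(np.array(readout.get_wrist_force())-f0).round(1)); return True
def release():
    arm.grip(.9); x,y,z=readout.get_eef_pos(); arm.servo_line([x,y,190],speed=150)
E
python3 - <<'E'
from ops import *
g=[516,54,-.087]
im0=cv2.imread("pics/top0.png")[:,:,::-1].copy()
print(fit_press([(im0,cam("top"))],g,25,(40,40,.2)))
print(topcheck(g,25)[0])
if insert(g,(.5,0),0): release()
print(readout.get_time())
arm.movep([540,45,250],quat(-0.1)); v=[snap("wrist","ins1")]
s,_=snap("side"); cv2.imwrite("pics/i1.png",np.hstack([v[0][0][:,80:480,::-1],s[:,100:400,::-1]]))
E
```

```text
(array([ 5.17515916e+02,  5.54657893e+01, -9.22466324e-02]), np.float64(6.197039604187012))
(array([ 5.17501296e+02,  5.65809290e+01, -1.08214755e-01]), np.float64(5.730236530303955))
err [-0.38  0.04 -0.53] [ 0.37 -0.05  0.51]
70 [ 2.3  3.3 -0.2]
65 [ 1.6  3.5 -0.2]
60 [1.6 4.7 1. ]
55 [1.1 5.  2.1]
50 [1.9 4.4 2.1]
45 [2.3 4.6 1.7]
40 [2.  5.1 1.9]
35 [1.9 4.5 1.7]
30 [1.3 5.3 1.6]
25 [1.1 4.7 1.4]
20 [2.6 4.9 2.6]
at [515.2  54.2  18.7] [2.4 5.  0.8]
16.5667
```

View pics/i1.png

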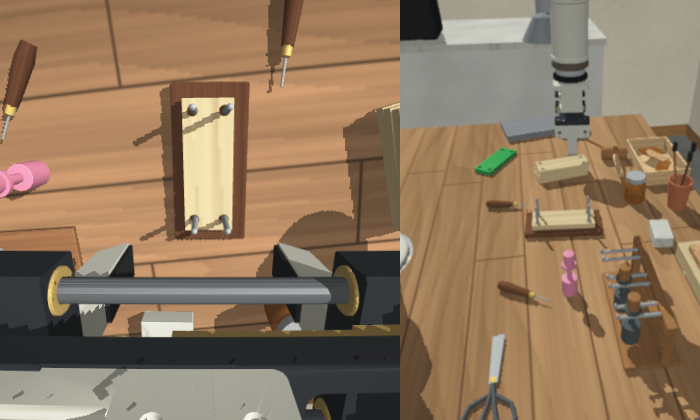

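```bash
cat >> ops.py <<'E'
def goto(p,q,line=None):
    p=np.array(p,float); (arm.movep(p,q) if line is None else arm.servo_line(p,speed=line)); arm.dwell(.4)
    return np.zeros(3),p-readout.get_eef_pos()
def look(p,a,fn=None): arm.movep(p,quat(a)); arm.dwell(.35); return snap("wrist",fn)
def view_press(g,zlo,w=(15,15,.08)):
    v=[look([g[0]+25,g[1]-8,250],g[2]),look([g[0]+5,g[1]+20,250],g[2])]; return fit_press(v,g,zlo,w)
def view_board(g,zt,fn=None):
    v=[look([g[0]+10,g[1]-10,240],g[2],fn),look([g[0]-5,g[1]-30,240],g[2])]; return fit_board(v,g,zt)
E
cat > cycle.py <<'E'
from ops import *
import sys
k=int(sys.argv[1]); g=np.array(eval(sys.argv[2])); b=np.array(eval(sys.argv[3]))
zb=45-15*k
p,f=view_press(g,16+15*k+6); print("press",p.round(3),f)
b,fb=view_board(b,zb+15,f"pile_k{k}"); print("board",b.round(3),fb)
t0,_=topcheck(p,16+15*k+6)
pick(b,zb); arm.dwell(.2)
r,f,im,c=inhand(f"hand_k{k}"); print("hand",r.round(2),f)
t1,_=topcheck(p,16+15*k+6); print("top",t0[0].round(3),t1[0].round(3))
if np.hypot(*(t1[0]-t0[0])[:2])>5: sys.exit("press moved?")
if insert(p,(0,0),k): release()
print(readout.get_time())
v=look([p[0]+25,p[1]-8,250],p[2],f"ins_k{k}")
s,_=snap("side"); cv2.imwrite(f"pics/i_k{k}.png",np.hstack([v[0][:,80:480,::-1],s[:,100:400,::-1]]))
E
python3 cycle.py 1 "[515.5,54.2,-.087]" "[545,335,.1]"
```

```text
press [ 5.15799e+02  5.39660e+01 -8.60000e-02] -7.205804824829102
board [5.44701e+02 3.33424e+02 1.56000e-01] -95.21617889404297
gap 0.6945200382537936
hand [-0.15 -0.55 -0.02] -82.77384948730469
top [ 5.17422e+02  6.73250e+01 -2.72000e-01] [ 5.19487e+02  6.28930e+01 -2.06000e-01]
err [0. 0. 0.] [-0.15  0.06 -0.24]
60 [ 0.5  3.  -1.2]
55 [1.1 3.4 0.1]
50 [ 1.1  4.8 -0.8]
45 [ 1.7  3.6 -0.7]
40 [ 1.2  3.9 -0.4]
35 [ 1.5  5.2 -1.4]
at [515.9  54.1  34.5] [ 2.8  6.5 -1.9]
31.575
```

```bash
python3 - <<'E'
s=open('cycle.py').read()
s=s.replace('t0,_=topcheck(p,16+15*k+6)','I0=snap("top")[0]')
a=s.index('t1,_=');b=s.index('if insert')
s=s[:a]+'''I1=snap("top")[0]
u,w=proj(cam("top"),[[p[0],p[1],40]])[0].round().astype(int)
cr=lambda I:sat(I)[w-45:w+45,u-26:u+26]
sh=cv2.phaseCorrelate(cr(I0),cr(I1),cv2.createHanningWindow((52,90),cv2.CV_32F)); print("shift",sh)
if np.hypot(*sh[0])>1.5: cv2.imwrite("pics/mv.png",np.hstack([I0,I1])[:,:,::-1]); sys.exit("press moved?")
'''+s[b:].replace('(0,0),k','(0,-.8),k')
open('cycle.py','w').write(s)
E
python3 cycle.py 2 "[515.9,54.2,-.086]" "[545,334,.13]"
```

```text
press [ 5.16545e+02  5.44900e+01 -8.60000e-02] -6.100375652313232
board [5.42204e+02 3.32693e+02 1.73000e-01] -106.3189926147461
gap 0.6952814277453242
hand [ 0.08  0.3  -0.01] -87.46017456054688
shift ((-0.06655569728911814, -0.7472290666800134), 0.47287119406240957)
err [0. 0. 0.] [-0.17  0.06 -0.25]
at [516.8  55.3  50.1] [-0.9 -0.3  0.1]
46.225
```

View pics/i_k1.png

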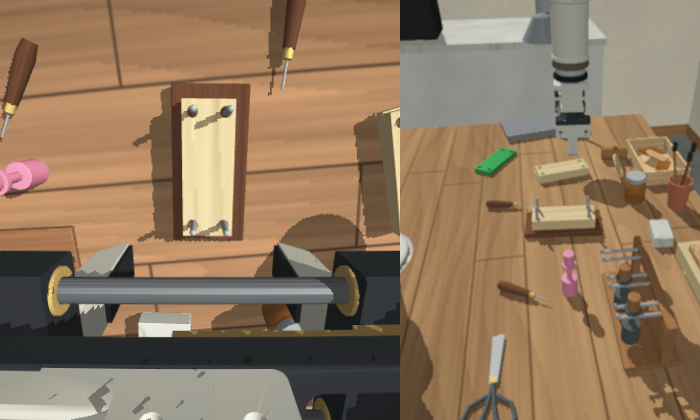

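```bash
python3 cycle.py 3 "[516.5,54.5,-.086]" "[541,331,.17]"
```

```text
press [ 5.15241e+02  5.42880e+01 -8.50000e-02] -6.863739490509033
board [5.39210e+02 3.34338e+02 2.03000e-01] -112.33165740966797
gap 0.6971000327786885
hand [-0.31 -0.77 -0.02] -73.27845764160156
shift ((-0.31349614965258965, -0.22551879603280867), 0.5126256042056614)
err [0. 0. 0.] [-0.12  0.11 -0.22]
at [515.4  55.1  65.1] [-1.  -0.1  0.5]
60.1583
```

```bash
python3 - <<'E'
from ops import *
v=[look([590,-290,290],0,"rack1")]
im=v[0][0]; print(readout.get_time(),readout.get_eef_pos())
cv2.imwrite("pics/r1.png",np.hstack([cv2.imread("pics/i_k3.png")[:,:300],im[:,30:530,::-1]]))
E
```

```text
62.6667 [ 590.12219987 -289.47733461  290.05141579]
```

View pics/r1.png

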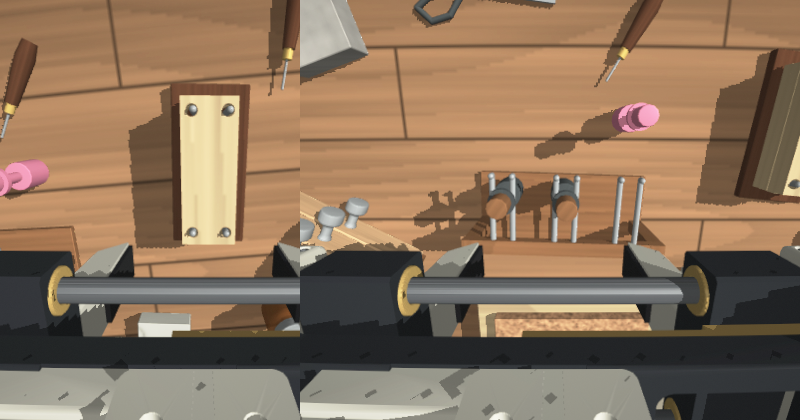

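Step 1 looks met: four boards lie flat on the press with the post tips through them. In the rack view, the dark weights with brown knobs are at (566,208) in the middle fork and (499,208) in the y=-75 fork. The left fork is empty, and the pink one stands apart at (645,117).

```bash
python3 - <<'E'
from ops import *
c=loadcam("rack1")
def at(uv,z): print(back(c,np.array(uv)-[270,0],z).round(1).tolist())
at([[566,209],[499,208]],151)          # knob tops
at([[491,178],[514,178],[556,179],[577,179],[620,180],[642,181]],121) # tine ends
at([[494,235],[513,235],[553,238],[575,238],[616,240],[637,240]],115)
at([[643,115]],118)
im=cv2.imread("pics/rack1.png")[140:250,180:390]; cv2.imwrite("pics/r2.png",cv2.resize(im,None,fx=3.8,fy=3.8,interpolation=cv2.INTER_CUBIC))
E
```

```text
[[597.9, -275.8], [596.9, -346.4]]
[[569.9, -359.5], [569.9, -333.5], [570.9, -286.2], [570.9, -262.5], [571.9, -213.9], [573.0, -188.8]]
[[640.4, -361.1], [640.3, -338.0], [644.1, -289.4], [644.1, -262.7], [646.6, -212.6], [646.6, -186.9]]
[[501.7, -192.7]]
```

View pics/r2.png

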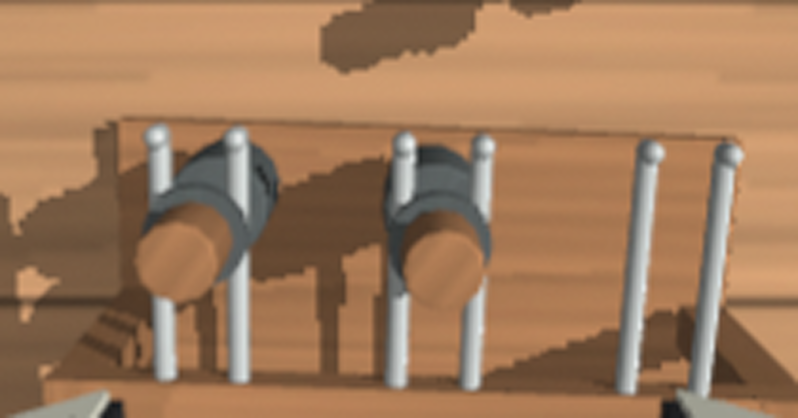

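```bash
python3 - <<'E'
from ops import *
c=loadcam("rack1")
C=lambda a:np.array(a)/3.8+[180,140]
kn=C([[176,262],[444,268]]); en=C([[157,137],[236,138],[404,145],[483,147],[650,153],[729,155]]); bk=C([[165,378],[239,380],[397,385],[470,386],[627,390],[702,393]])
ys=np.array([-87,-63,-12,12,63,87.])
L=np.vstack([[[0,-75,151],[0,0,151]],np.c_[np.full(6,-30),ys,np.full(6,118)],np.c_[np.full(6,49),ys,np.full(6,112)]])
def W(p): r=R.from_euler('z',p[2]).as_matrix(); return L@r.T+[p[0],p[1],0]
uv=np.vstack([kn,en,bk])
r=least_squares(lambda p:(proj(c,W(p))-uv).ravel(),[597,-275,0],loss='soft_l1')
print(r.x); print((proj(c,W(r.x))-uv).round(1).tolist()); print(W(r.x)[:2]); print(back(c,kn,151))
E
```

```text
[ 6.00574680e+02 -2.74541273e+02 -2.85241249e-02]
[[-0.2, 0.5], [0.3, 1.0], [-0.9, -0.0], [-0.6, 0.3], [0.1, -0.2], [0.4, -0.1], [1.1, -0.3], [1.2, -0.1], [-0.1, -0.2], [-0.1, -0.2], [-0.3, -0.3], [0.0, -0.0], [-0.0, 0.1], [-0.5, -0.2]]
[[ 598.43566031 -349.51076452  151.        ]
 [ 600.5746796  -274.54127342  151.        ]]
[[ 597.9137593  -349.25843572]
 [ 599.52022952 -274.89726998]]
```

```bash
cat > wt.py <<'E'
from ops import *
import sys
w=np.array(eval(sys.argv[1])); dx=float(sys.argv[2]); g=np.array(eval(sys.argv[3])); n=sys.argv[4]
a=-.0285; d=np.array([np.cos(a),np.sin(a)]); q=quat(a)
arm.grip(.55); arm.movep([*w,240],q); arm.servo_line([*w,124.5],speed=100); arm.dwell(.2)
f0=readout.get_wrist_force()
arm.grip(.1,45); print("gap",readout.get_finger_gap()*92,"f",(readout.get_wrist_force()-f0).round(1))
arm.servo_line([*w,139.5],speed=60); arm.dwell(.2); print("lift",(readout.get_wrist_force()-f0).round(1))
e=w-75*d; arm.servo_line([*e,139.5],speed=80); arm.servo_line([*e,250],speed=120)
print((readout.get_wrist_force()-f0).round(1))
v=[look([g[0]+25,g[1]-8,270],g[2],"w"+n),look([g[0]+5,g[1]+20,270],g[2])]
p,f=fit_press(v,g,82-8); print("press",p.round(3),f)
if np.hypot(*(p-g)[:2])>4: cv2.imwrite("pics/mv.png",v[0][0][:,:,::-1]); sys.exit("moved?")
xy=tool2world((dx,0),p[2],p)
arm.movep([*xy,230],quat(p[2])); arm.servo_line([*xy,178],speed=80); arm.dwell(.5); f1=readout.get_wrist_force()
z=178
while z>163:
    z-=1; arm.servo_line([*xy,z],speed=15); df=readout.get_wrist_force()[2]-f1[2]
    if df>1.5: break
arm.dwell(.2); print("contact z",z,df)
arm.grip(.5); arm.dwell(.3); arm.servo_line([*xy,260],speed=120); print(readout.get_time())
v=look([xy[0]-70,xy[1],300],p[2],"placed"+n); s,_=snap("side")
cv2.imwrite(f"pics/p{n}.png",np.hstack([v[0][:,80:480,::-1],s[:,100:400,::-1]]))
E
python3 wt.py "[600,-274.7]" 28 "[515.8,54.8,-.085]" 2
```

```text
gap 23.226057600482196 f [-1.4  1.2 -0.3]
lift [-0.3  1.2 -3.6]
[-0.9  0.9 -4.4]
press [ 5.12536e+02  5.72220e+01 -8.30000e-02] 5.213531017303467moved?
```

View pics/mv.png

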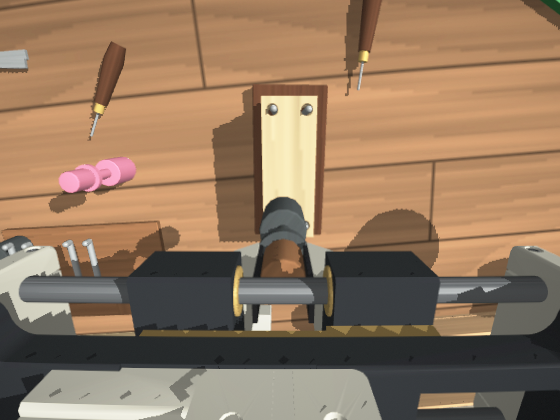

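The weight is held well. It hides the far posts, so the fit is unreliable. I'll check the press from the two near post tips at (272,109) and (307,109) instead, then place the weight.

```bash
python3 - <<'E'
s=open('wt.py').read()
a=s.index('v=[look');b=s.index('xy=tool2world')
s=s[:a]+'''im,c=look([g[0]+25,g[1]-8,270],g[2],"w"+n)
u=proj(c,np.c_[corners(g)[2:],[82,82]]); S=sat(im); G=im.max(2)
print("tips predicted",u.round(1).tolist()); m=[]
for x in u:
    i,j=x.round().astype(int); P=((S[j-10:j+11,i-10:i+11]<35)).astype(np.uint8)
    k,_,st,ce=cv2.connectedComponentsWithStats(P); m.append(ce[1+st[1:,4].argmax()]+[i-10,j-10])
print("seen",np.round(m,1).tolist()); sh=back(c,m,82).mean(0)-back(c,u,82).mean(0); print("shift",sh)
if np.hypot(*sh)>5: sys.exit("moved?")
p=g
'''+s[b:]
open('wt.py','w').write(s)
t=s[:s.index('arm.grip(.55)')]+'n=n\n'+s[s.index('im,c=look'):]
open('wt_place.py','w').write(t)
E
python3 wt_place.py "[600,-274.7]" 28 "[515.8,54.8,-.085]" 2
```

```text
tips predicted [[305.8, 109.1], [270.2, 109.0]]
seen [[305.8, 109.8], [271.7, 109.3]]
shift [0.61336015 0.80528865]
contact z 167 4.162508917392178
77.8333
```

View pics/p2.png

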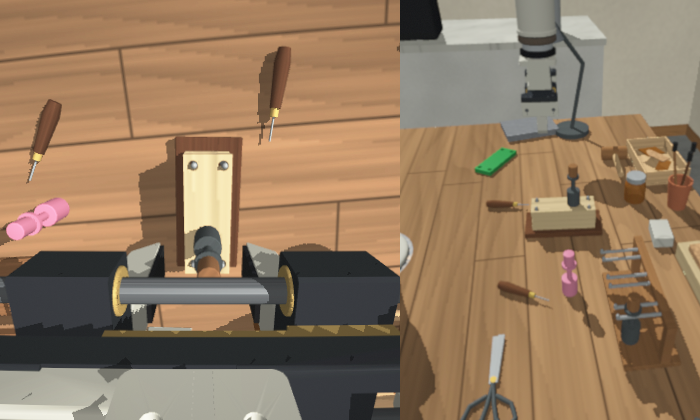

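```bash
python3 wt.py "[598.2,-349.4]" -28 "[515.8,54.8,-.085]" 3
```

```text
gap 23.28851137487334 f [-1.8 -0.1  1.2]
lift [-1.4  0.5 -4.7]
[-1.4 -0.4 -2.9]
tips predicted [[306.6, 108.7], [271.0, 108.7]]
seen [[306.4, 109.7], [272.5, 109.3]]
shift [0.89266264 0.67553469]
contact z 169 8.563153952422192
93.225
```

```bash
python3 - <<'E'
from ops import *
arm.movep([400,-250,350],quat(0)); arm.dwell(.5)
t,_=snap("top","topF"); s,_=snap("side","sideF")
z=lambda I,x,y,w,h:cv2.resize(I[y:y+h,x:x+w,::-1],(400,400),interpolation=cv2.INTER_CUBIC)
cv2.imwrite("pics/F.png",np.hstack([z(s,215,140,100,100),z(t,205,155,140,140)])); print(readout.get_time())
E
```

```text
95.8833
```

View pics/F.png

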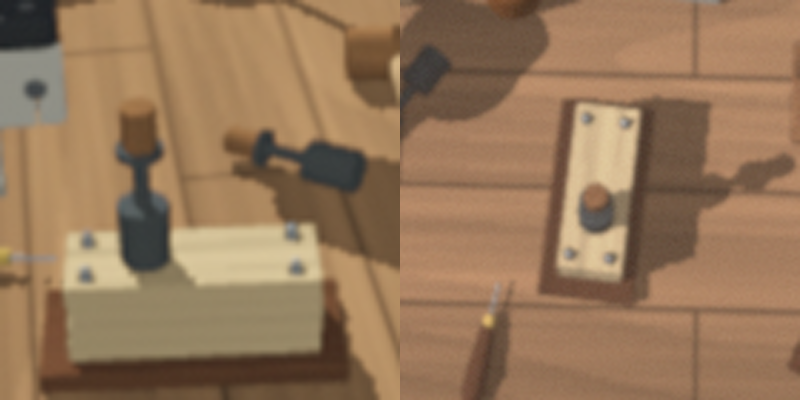

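View pics/p3.png

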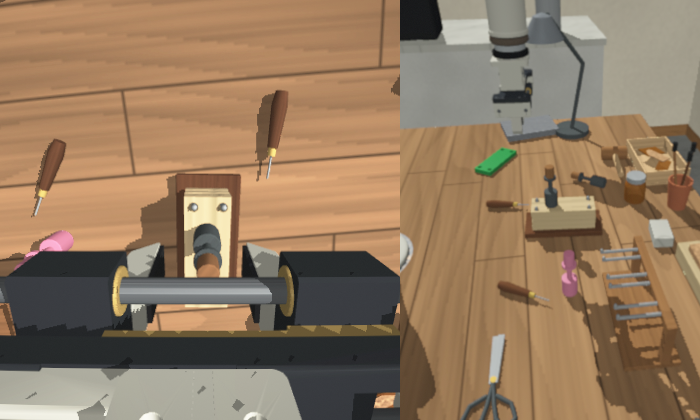

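Weight3 stands upright on the board, but weight2 now lies on the table beyond the press. While carried, weight3 hung too low (its underside at 179 mm, against a 194 mm knob) and knocked weight2 over. I'll locate weight2 from close by and recover it.

```bash
python3 - <<'E'
from ops import *
c=cam("top"); P=back(c,[[205+25*.35,155+75*.35]],18)[0]; print(P)
arm.movep([P[0]+10,P[1],380],quat(0)); arm.dwell(.4)
arm.servo_line([P[0]+10,P[1],260]); arm.dwell(.3); im,c=snap("wrist","fall1"); print(readout.get_time(),readout.get_eef_pos())
E
```

```text
[642.40898855 241.19414436]
99.575 [652.56171402 241.34862873 260.57614786]
```

View pics/fall1.png

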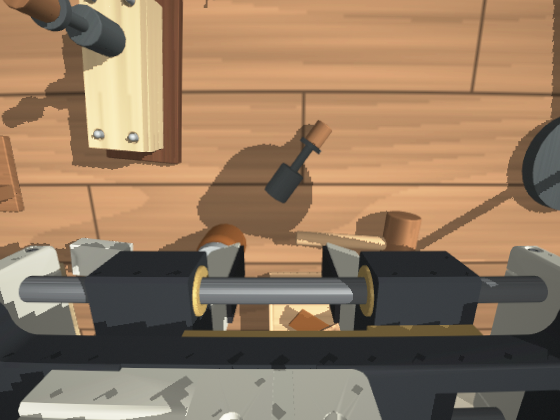

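```bash
python3 - <<'E'
from ops import *
c=loadcam("fall1"); A=back(c,[[319,132]],16)[0]; B=back(c,[[280,188]],18)[0]
d=(A-B)/np.linalg.norm(A-B); print(A,B,np.linalg.norm(A-B),d)
a=np.arctan2(d[1],d[0]); a=(a+np.pi/2)%np.pi-np.pi/2; print("a",a)
# knob centre ~ local 103; body/knob picks ambiguous, use A
np.save("fall.npy",[*A,a])
q=quat(a); print(kinematics.ik([*A,150],q),kinematics.ik([*A,5],q))
arm.grip(.5); arm.movep([*A,150],q); arm.dwell(.3); arm.servo_line([*A,6],speed=80); arm.dwell(.2)
f0=readout.get_wrist_force(); arm.grip(.1,10); print("gap",readout.get_finger_gap()*92)
arm.servo_line([*A,60],speed=40); arm.servo_line([*A,135],speed=50); arm.dwell(.6)
print((readout.get_wrist_force()-f0).round(1),readout.get_finger_gap()*92,readout.get_time())
w,_=snap("wrist"); s,_=snap("side")
z=lambda I,x,y,w,h:cv2.resize(I[y:y+h,x:x+w,::-1],(400,400),interpolation=cv2.INTER_CUBIC)
cv2.imwrite("pics/L.png",np.hstack([w[:400,80:480,::-1],z(s,210,80,140,140)]))
E
```

```text
[582.6824858  289.09302381] [658.1169571  236.97614166] 91.68712485967289 [-0.82273789  0.56842094]
a -0.6045853111986208
[ 0.19208451  0.8176724  -1.0821765   1.60172797  0.76352287  1.19883132
 -0.08653936] [ 0.11876043  0.9752438  -0.93779133  1.66206782  0.9145606   1.00176595
 -0.17828223]
gap 24.11798388930839
[-0.  -1.5 -3.5] 24.06651544913343 107.2333
```

View pics/L.png

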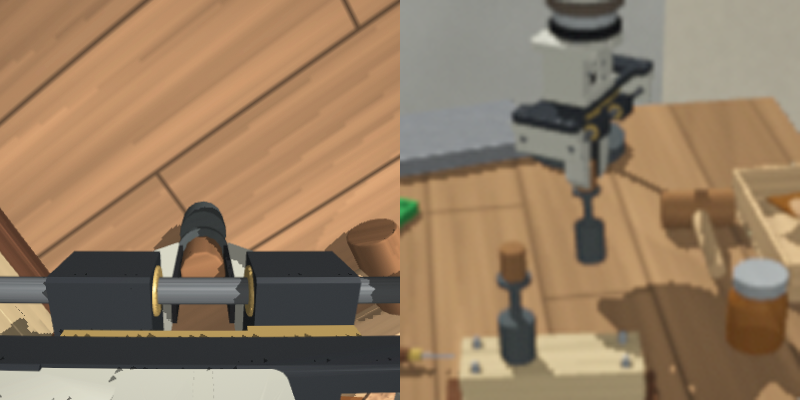

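```bash
python3 - <<'E'
from ops import *
x,y,a=np.load("fall.npy"); f1=readout.get_wrist_force(); arm.servo_line([x,y,105],speed=50); z=105
while z>80:
    z-=1; arm.servo_line([x,y,z],speed=20); df=readout.get_wrist_force()[2]-f1[2]
    if df>2.5: break
print(z,df); arm.dwell(.3); arm.grip(.5); arm.dwell(.6); arm.servo_line([x,y,200],speed=120)
P=np.array([x,y]); o=P+60*np.array([np.cos(a),np.sin(a)])*(-1)
im,c=look([*o,230],a,"st1"); s,_=snap("side")
z=lambda I,x,y,w,h:cv2.resize(I[y:y+h,x:x+w,::-1],(400,400),interpolation=cv2.INTER_CUBIC)
cv2.imwrite("pics/S.png",np.hstack([im[:400,80:480,::-1],z(s,210,80,140,140)])); print(readout.get_time())
E
```

```text
96 6.364385291993311
113.675
```

```bash
cat > sil.py <<'E'
from ops import *
th=np.linspace(0,2*np.pi,24,endpoint=False)
PARTS=((18,0,45),(6,45,82),(16,82,88))
def ring(p,r,z): return np.array([[p[0]+r*np.cos(t)+p[2]*z,p[1]+r*np.sin(t)+p[3]*z,z] for t in th])
def sil(c,p,z0,shape):
    m=np.zeros(shape,np.uint8)
    for r,a,b in PARTS:
        u=proj(c,np.vstack([ring(p,r,a),ring(p,r,b)])+[0,0,z0]); cv2.fillConvexPoly(m,cv2.convexHull(np.round(u*16).astype(np.int32)),1,shift=4)
    knob=proj(c,np.vstack([ring(p,12,88),ring(p,12,118)])+[0,0,z0])
    cv2.fillConvexPoly(m,cv2.convexHull(np.round(knob*16).astype(np.int32)),0,shift=4); return m
def steel(im):
    f=cv2.GaussianBlur(im,(0,0),.7).astype(int); return ((f.max(2)-f.min(2)<25)&(f.max(2)<110)).astype(np.uint8)
def fit_w(views,g,z0,w=25,tilt=.35):
    "g=(x,y); returns x,y, tilt slopes, IoU within a window"
    V=[]
    for im,c in views:
        u=proj(c,[[*g,z0+50]])[0]; h=int(60/np.linalg.norm(c["Rm"]@[*g,z0+50]+c["t"])*c["fx"]*1.7)
        i,j=u.round().astype(int); m=np.zeros(im.shape[:2],np.uint8); m[max(j-h,0):j+h,max(i-h,0):i+h]=1
        V.append((steel(im)*m,c))
    def cost(p):
        return -np.mean([(lambda s:(s&S).sum()/max((s|S).sum(),1))(sil(c,p,z0,S.shape)) for S,c in V])
    r=DE(cost,[(g[0]-w,g[0]+w),(g[1]-w,g[1]+w),(-tilt,tilt),(-tilt,tilt)],seed=1,popsize=12,maxiter=50,polish=False); return r.x.round(3),r.fun
E
python3 - <<'E'
from sil import *
x,y,a=np.load("fall.npy")
im=cv2.imread("pics/st1.png")[:,:,::-1].copy(); c=loadcam("st1")
print(x,y,fit_w([(im,c)],(x,y),0))
u=proj(c,[[x,y,0],[x,y,85],[x,y,118]]); print(u.round())
S=steel(im); i,j=u[0].round().astype(int); 
k,_,st,ce=cv2.connectedComponentsWithStats(S[:240]); print([(s.tolist(),e.round().tolist()) for s,e in zip(st[1:],ce[1:]) if s[4]>80])
E
```

```text
582.6824858022892 289.0930238117024 (array([5.88916e+02, 2.83734e+02, 2.10000e-02, 5.00000e-03]), np.float64(-0.18742614039234223))
[[283. 228.]
 [283. 252.]
 [283. 265.]]
[([470, 0, 90, 151, 7760], [523.0, 88.0]), ([270, 221, 27, 19, 406], [283.0, 231.0])]
```

```bash
python3 - <<'E'
from sil import *
x,y,a=np.load("fall.npy"); P=np.array([x,y]); d=np.array([np.cos(a),np.sin(a)])
v=[look([*(P+k*d),250],a,f"st{n}") for n,k in ((2,35),(3,15))]
for q in v: print(fit_w([q],(x,y),0))
print(fit_w(v,(x,y),0)); print(readout.get_time())
im,c=v[0]; print(proj(c,[[x,y,0],[x,y,85],[x,y,118]]).round())
k,_,st,ce=cv2.connectedComponentsWithStats(steel(im)[:240]); print([(s.tolist(),e.round().tolist()) for s,e in zip(st[1:],ce[1:]) if s[4]>80])
E
```

```text
(array([ 5.9006e+02,  2.8451e+02, -4.0000e-03,  5.0000e-03]), np.float64(-0.8582474226804123))
(array([5.89664e+02, 2.84188e+02, 2.00000e-03, 5.00000e-03]), np.float64(-0.5574412532637075))
(array([5.89605e+02, 2.84291e+02, 2.00000e-03, 7.00000e-03]), np.float64(-0.6996031746031746))
115.2
[[282. 159.]
 [282. 166.]
 [282. 170.]]
[([487, 0, 73, 78, 5111], [526.0, 36.0]), ([269, 152, 28, 28, 345], [282.0, 162.0]), ([0, 196, 91, 44, 1989], [54.0, 217.0])]
```

```bash
cat > place2.py <<'E'
from sil import *
import sys
g=np.array([515.8,54.8,-.085]); w=np.array([590,284.4]); a=np.load("fall.npy")[2]
w3=tool2world((-28,0),g[2],g); v=look([w3[0]+30,w3[1],340],g[2],"w3")
print("w3 expected",w3.round(1),"seen",fit_w([v],w3,76))
im,c=v; u=proj(c,np.c_[corners(g),[82]*4]); S=sat(im); m=[]
for x in u:
    i,j=x.round().astype(int); k,_,st,ce=cv2.connectedComponentsWithStats((S[j-10:j+11,i-10:i+11]<35).astype(np.uint8))
    m.append(ce[1+st[1:,4].argmax()]+[i-10,j-10] if k>1 else [0,0])
print("tips",u.round(1).tolist(),np.round(m,1).tolist())
arm.grip(.55); arm.movep([*w,340],quat(a)); arm.dwell(.2); arm.servo_line([*w,93],speed=120); arm.dwell(.2)
f0=readout.get_wrist_force(); arm.grip(.1,45); print("gap",readout.get_finger_gap()*92)
arm.servo_line([*w,340],speed=150); print("f",(readout.get_wrist_force()-f0).round(1),readout.get_time())
E
python3 place2.py
```

```text
w3 expected [487.9  57.2] seen (array([ 4.87743e+02,  5.53260e+01, -1.90000e-02,  1.40000e-02]), np.float64(-0.7358490566037735))
tips [[294.1, 227.4], [267.4, 227.3], [295.3, 130.7], [266.1, 130.7]] [[293.7, 225.8], [267.5, 225.5], [295.6, 130.7], [267.5, 130.2]]
gap 23.094540067316704
f [ 0.1  0.8 -3.8] 122.8417
```

```bash
python3 - <<'E'
from sil import *
import sys
g=np.array([515.8,55,-.085])
im,c=look([g[0]+25,g[1]-8,340],g[2],"chk"); u=proj(c,np.c_[corners(g)[2:],[82,82]]); S=sat(im); m=[]
for x in u:
    i,j=x.round().astype(int); k,_,st,ce=cv2.connectedComponentsWithStats((S[j-8:j+9,i-8:i+9]<35).astype(np.uint8)); m.append(ce[1+st[1:,4].argmax()]+[i-8,j-8])
sh=back(c,m,82).mean(0)-back(c,u,82).mean(0); print("shift",sh)
if np.hypot(*sh)>5: sys.exit("moved")
xy=tool2world((30,0),g[2],g); arm.movep([*xy,320],quat(g[2])); arm.dwell(.3)
arm.servo_line([*xy,180],speed=100); arm.dwell(.5); f1=readout.get_wrist_force(); z=180
while z>165:
    z-=1; arm.servo_line([*xy,z],speed=15); df=readout.get_wrist_force()[2]-f1[2]
    if df>1.5: break
print("contact",z,df); arm.dwell(.2); arm.grip(.5); arm.dwell(.4); arm.servo_line([*xy,345],speed=120)
v=[look([g[0]+30,g[1],345],g[2],"fin1")]
for dx in (30,-28):
    e=tool2world((dx,0),g[2],g); print(dx,e.round(1),fit_w(v,e,76,12,.2))
p,f=fit_press(v,g,79); print("press",p.round(3),f)
arm.movep([400,-250,350],quat(0)); arm.dwell(.5)
s=snap("side","sideE")
for dx in (30,-28):
    e=tool2world((dx,0),g[2],g); print("side",dx,fit_w([s],e,76,12,.2))
t=snap("top","topE"); print(readout.get_time())
E
```

```text
shift [0.64383871 0.6394107 ]
contact 168 10.258452531310809
30 [545.7  52.5] (array([ 5.45324e+02,  5.17060e+01, -7.00000e-03,  1.00000e-02]), np.float64(-0.38913525498891355))
-28 [487.9  57.4] (array([ 4.89613e+02,  5.51630e+01, -3.50000e-02,  1.50000e-02]), np.float64(-0.17898193760262726))
press [ 5.16708e+02  5.63190e+01 -1.05000e-01] -2.693359851837158
side 30 (array([ 5.4700e+02,  6.0046e+01,  0.0000e+00, -2.0000e-03]), np.float64(-0.42857142857142855))
side -28 (array([ 4.85437e+02,  6.51000e+01,  2.50000e-02, -7.00000e-03]), np.float64(-0.3875739644970414))
135.15
```

```bash
python3 - <<'E'
from sil import *
g=np.array([515.8,55,-.085]); E=[tool2world((d,0),g[2],g) for d in (30,-28)]
for n,c in (("fin1",loadcam("fin1")),("sideE",cam("side"))):
    im=cv2.imread(f"pics/{n}.png")[:,:,::-1].copy(); S=steel(im)
    m0=sum(sil(c,[*e,0,0],76,S.shape) for e in E)>0; M=cv2.dilate(m0.astype(np.uint8),np.ones((17,17))); S=S*M
    if n=="fin1": # mask posts
        for u in proj(c,np.c_[corners(g),[80]*4]): cv2.circle(S,tuple(u.round().astype(int).tolist()),5,0,-1)
    f=lambda p:(lambda s:-(s&S).sum()/(s|S).sum())(sil(c,p[:4],76,S.shape)|sil(c,p[4:],76,S.shape))
    b=[]
    for e in E: b+=[(e[0]-10,e[0]+10),(e[1]-10,e[1]+10),(-.2,.2),(-.2,.2)]
    r=DE(f,b,seed=1,popsize=10,maxiter=60,polish=False); print(n,r.x.round(2),r.fun)
    if n=="fin1":print(E)
a,b=[cv2.GaussianBlur(cv2.imread(f"pics/{n}.png"),(0,0),1.5).astype(int) for n in ("topF","topE")]
D=(abs(a-b).max(2)>25).astype(np.uint8); k,_,st,ce=cv2.connectedComponentsWithStats(D); print([(s.tolist()) for s in st[1:] if s[4]>15])
E
```

```text
fin1 [ 5.5530e+02  6.1120e+01  2.0000e-01  2.0000e-01  4.9506e+02  4.7700e+01
  2.0000e-01 -2.0000e-01] 8826193336703135.0
[array([545.69169024,  52.45306952]), array([487.90108911,  57.37713512])]
sideE [5.5561e+02 4.7460e+01 2.0000e-01 1.9000e-01 4.9768e+02 5.0350e+01
 2.0000e-01 1.9000e-01] 1.6678792110044802e+16
[[195, 171, 27, 35, 395], [457, 179, 12, 14, 81], [446, 181, 11, 16, 98], [312, 191, 31, 18, 268], [493, 194, 18, 17, 176], [269, 197, 20, 21, 332], [427, 205, 5, 10, 31], [432, 205, 18, 39, 354], [467, 215, 14, 8, 56], [496, 224, 15, 39, 266], [422, 232, 8, 17, 61], [361, 241, 199, 179, 15082], [487, 240, 10, 63, 370], [273, 396, 8, 4, 23], [293, 398, 33, 15, 276], [256, 401, 61, 19, 661]]<stdin>:8: RuntimeWarning: overflow encountered in scalar negative
```

```bash
python3 - <<'E'
from sil import *
g=np.array([515.8,55,-.085]); E=[tool2world((d,0),g[2],g) for d in (30,-28)]
for n,c in (("fin1",loadcam("fin1")),("sideE",cam("side"))):
    im=cv2.imread(f"pics/{n}.png")[:,:,::-1].copy(); S=steel(im)
    m0=sum(sil(c,[*e,0,0],76,S.shape) for e in E)>0; M=cv2.dilate(m0.astype(np.uint8),np.ones((17,17))); S=S*M
    if n=="fin1":
        S[245:]=0
        for u in proj(c,np.c_[corners(g),[80]*4]): cv2.circle(S,tuple(u.round().astype(int).tolist()),5,0,-1)
    f=lambda p:(lambda s:-1.0*(s&S).sum()/(s|S).sum())(sil(c,p[:4],76,S.shape)|sil(c,p[4:],76,S.shape))
    b=[]
    for e in E: b+=[(e[0]-10,e[0]+10),(e[1]-10,e[1]+10),(-.2,.2),(-.2,.2)]
    r=DE(f,b,seed=1,popsize=10,maxiter=80,polish=False); print(n,r.x.round(2),r.fun)
E
```

```text
fin1 [ 5.4581e+02  5.1550e+01 -1.0000e-02  1.0000e-02  4.8945e+02  5.4730e+01
 -3.0000e-02  2.0000e-02] -0.7060653188180405
sideE [5.4391e+02 5.8540e+01 0.0000e+00 4.0000e-02 4.8573e+02 6.4280e+01
 2.0000e-02 0.0000e+00] -0.7251700680272108
```

Both views show the two weights upright and about where I placed them, so I'm handing in.

```bash
python3 - <<'E'
from h import *
print(readout.get_time(),readout.get_eef_pos(),readout.get_wrist_force()); workorder.finish_job()
E
```

```text
135.15 [ 400.05297255 -249.9294638   350.00811462] [0.28725533 0.15692404 0.7072076 ]
the job is handed in; nothing more can be done
```

I handed the job in at 135 s. All four boards are on the press and both weights present (weight2 and weight3; the y = +75 mm fork was empty) stand on the top board. `finish_job` gives no verdict.

- **Boards:** Each one went down over the posts with side forces of at most about 6.5 N. A close picture showed them flat, with the post tips through the top board.
- **Weight2 knocked over:** I carried weight3 too low past weight2 and knocked weight2 off onto the table. I picked it up by the knob, stood it upright, gripped it again and put it back on the board. It did not touch any bystander as far as I could see.
- **Step order:** If the judge counts step 2 only when both weights stand together, the fall should not matter.

**Last checks**
- **Weights:** Fitting the weight outlines in the final wrist and side pictures put both within about 10 mm of where I placed them, at +30 and -28 mm along the press. The measured tilt was 0.04 rad or less.
- **Disagreement:** The side and wrist views differed by 7–10 mm in y. The wrist view agrees with where I placed them, and both are inside the ±30 mm limit.
- **Press:** It had moved less than 1 mm just before the last placing. A rough fit afterwards put it within 2 mm of its earlier position.
- **Not seen:** The 16-picture limit was reached before the end, so I checked weight2's recovery and the final state by numbers only. My last picture-difference check for moved bystanders was inconclusive because of the arm's shadow.

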